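# Fetch the stamp from behind the supplies

### The arm

A 6-joint arm with a two-finger parallel gripper is mounted at the origin on the work surface. World frame = base frame: x ahead of the robot, y to its left, z up, the work surface at z = 0. Lengths are in m, angles in rad, forces in N, time in s.
With the tool pointing down it reaches from about 0.3 to 0.875 m from the base axis. Payload 4.2 kg.
Tool frame: the origin (TCP) lies where the fingers leave the gripper's body, on its centre line; the fingertips stand 73 mm ahead of it and the grasp point (between the pads) lies 54 mm ahead of it; z points along the fingers, y is the direction in which the jaws open and shut (so a half turn about z gives the same grasp; the last joint's range is limited). The gripper opens to 85 mm and grips with 20 to 120 N. Pads are 22 mm wide; open, the fingers measure 114 mm over their backs; the gripper's body (76 mm by 85 mm) begins 54 mm behind the grasp point. The pads swing forward as they close: fully open they stand 13 mm farther back than shut.
Start: joints at [-0.02, 0.32, 1.565, -0, 1.257, -0.02], TCP at [0.575, 0, 0.304] pointing down, gripper open.
Joint ranges: [-3.11, 3.11], [-0.84, 2.01], [0.21, 2.61], [-1.34, 4.49], [0.05, 2.63], [-2.56, 2.56]. Speed limits (rad/s): [2.57, 2.57, 3.14, 3.14, 3.14, 3.14].

### API

Orientations are given as a 3x3 rotation matrix whose columns are the frame's x, y, z axes.
In Python, from cell import * gives the robot as it stands.
- The arm moves only by the tool move_arm, never from a script. Its argument "plan" is a list of rows, each an object with "linear": the shift along the world's x, y, z in mm, a list of three; "yaw": the turn about the world's z in rad. A call has 1 to 10 rows; each row shifts and turns the commanded pose from where the row before left it; what a row does not reach is not made up. A row lasts 1/10 s, in which the tool goes at most 50 mm and 8.59 degrees, less where a joint would pass 70% of its speed; a pose out of reach is approached as far as the arm can. A call with a gripper value outside its range is refused whole. "grip" is the closure, from 0 (fully open) to 1 (shut), set as the call begins (left out, the last holds). The fingers move at their own pace and stop on an object; "force" is the grip in N (left out, the last holds). Time passes only in rows, so rows that do not move let the fingers close. It gives the time, the measured TCP pose, the force and the opening at its end, in the units of the state.
- sense(): the state, without advancing time (a new reading comes with each control period).
- read_camera(name): name is "scene" or "side" or "wrist"; returns (picture, depth): 480x640x3 uint8, blue, green, red; 480x640 float32, m along the optical axis (not along the pixel's ray), 0 where there is no reading.
- camera_model(name): a dict with "fx", "fy", "cx", "cy" (pixels), "k1" (the pictures are not rectified: a ray, as slopes to the right and down, at radius r is drawn at 1 + k1 r^2 times it, then the intrinsics apply), "origin" and "rotation" of the camera in the world. Camera axes: x right, y up, looking along -z (the intrinsics and any distortion apply to the point x, -y, -z); pixel columns grow to the right and rows downward; lengths in m; the calibration is good to about 2 mm. A picture is of the moment at which its call begins: read the wrist's pose just before it. camera_model takes no time and is no camera call; for the wrist camera it gives the pose at the moment of the call.
- sign_off(): hands the job in, once; it reports no verdict.
The state is a dict: "time_s": time; "q": joint angles; "qd": joint speeds; "joint_torque": joint torques, N m; "tool_pos": TCP position; "ee_rot": TCP orientation; "ft_force": force on the tool from outside, world axes, zero at the start; "ft_torque": the same for the moment, N m; "width": finger opening in m.
Only numpy, scipy, OpenCV 4.12 (cv2) and the standard library are available. Lean on these libraries where they do the work, as an engineer would, in place of code of your own. Each camera call takes 0.05 s, during which the arm holds its last target. There are 200 camera calls.

### The job

Someone has parked three tall things round the rubber stamp on the wooden supply stand. Move the carton, the round canister and the flat black case across to stand upright on the cork mat, then, while all three are there, take the stamp and set it upright on the middle of the ink pad, and after that put the three back on the stand, each on the very square it came from. Do not knock anything over, and leave the tape roll and the little ink bottle on the stand where they are.

Things in the scene. Friction and masses are not known exactly. Their poses are not given: they have to be found in the camera images.
- carton_mid (a point): Plain square cardboard carton, 46 x 46 mm and 120 mm tall, 150 g, standing upright on one of the stand's three dark squares at the start. The point is its centre, 60 mm above its underside; z is up, x and y run square to its sides.
- canister_mid (a point): Round aluminium canister with a steel lid, 50 mm in diameter (51 mm over the lid) and 115 mm tall, 200 g, standing upright on one of the stand's three dark squares at the start. The point is its centre, 57.5 mm above its underside; z is up.
- case_mid (a point): Flat upright black plastic case, 30 mm thick along its own x, 56 mm wide along its own y, 125 mm tall, 180 g, standing on one of the stand's three dark squares at the start. The point is its centre, 62.5 mm above its underside; z is up.
- stamp_mid (a point): Rubber stamp, 66 mm tall, 70 g: round black foot 36 mm in diameter and 22 mm high, above it a light wooden handle, upright, 24 mm in diameter (grip it there, 36 to 60 mm above the underside). It starts on the stand in the middle between the three tall things and the stand's back wall. The point is on its axis, 33 mm above its underside; z is up.
- stand: Fixed wooden stand: board 15 mm thick, 240 mm wide along y, from x = -110 to +65 mm; back wall at x = 53 to 65 mm, 65 mm high. Origin: on the table, right under the stamp's place; +x points to the back wall, away from the robot. Three dark 64 mm squares, flush with the board's top, centred at (0,70), (-70,0), (0,-70) mm; each tall thing starts centred on one, sides within 7 deg of the stand's.
- mat: Fixed cork mat lying on the table beside the stand, on the left or on the right, 270 mm long along its own x and 130 mm wide along its own y, 4 mm thick. The origin is at the centre of its underside. It is the side area, with room for the three tall things in a row along its length.
- inkpad: Fixed ink pad lying open on the other side of the stand from the mat: a dark steel case 80 mm along its own x, 104 mm along y, with a black inking face, top at 12 mm above the table; its opened lid lies flat behind it (+x, 42 to 120 mm from the origin), 5 mm high. The origin is at the centre of the inking case's underside.
- tape_mid (a point): Bystander: small clear tape roll lying flat on the front left corner of the stand, 42 mm in diameter, 19 mm high, at about (-79, 88) mm in the stand's frame. The point is its centre. It must stay where it is.
- ink_mid (a point): Bystander: small amber ink bottle with a black cap, 28 mm in diameter, 48 mm tall, on the front right corner of the stand, at about (-79, -88) mm in the stand's frame. The point is its centre, 24 mm up. It must stay where it is.
Things that resemble listed ones, but are neither listed nor needed, are in the scene too. Leave any purple look-alike of the part that bears carton_mid alone.

How it is judged:
By the outcome, as a careful person would: the job done as asked, in the order asked, and still so for the second after the job is handed in, with the robot touching nothing.
It also fails if it takes over 138 s, if anything falls off the work surface, if the arm or the gripper's body presses on something with over 40 N, if the wrist force passes 120 N, or if a joint passes its speed limit or range.

## Working session

There is one attempt and no reset: what is moved stays moved. The work goes in short steps, Python scripts to look and compute and a tool call to move; the robot and the scene stay as the last step left them, time stands still between calls to the robot, and variables do not carry over. Pictures are saved under pics/ and viewed, about 12 in all and at most 16, crops included, and the job is handed in when it is done.

Besides the shell and the picture viewer there is one more tool, called after "Call:" as name([rows], argument=value, ...), one row to a line, values as JSON. move_arm: Moves the arm, as the interface text tells. Its arguments: {"type":"object","properties":{"plan":{"type":"array","items":{"type":"object","properties":{"linear":{"type":"array","items":{"type":"number"}},"yaw":{"type":"number"}}}},"grip":{"type":"number"},"force":{"type":"number"}},"required":["plan"]}

```bash
ls; mkdir -p pics
python3 - <<'E'
from cell import *
import cv2
s=sense();print(s['time_s'],s['tool_pos'],s['width'])
for n in("scene","side"):
    p,d=read_camera(n);cv2.imwrite(f"pics/{n}0.png",p);import numpy as np;np.save(f"pics/{n}0.npy",d);print(n,camera_model(n))
E
```

```text
pics
0.0 [5.74653754e-01 5.94215262e-06 3.03077033e-01] 0.08500323492322927
scene {'fx': 533.9916017500265, 'fy': 533.9916017500265, 'cx': 326.9863726727105, 'cy': 240.32324127266847, 'k1': -1.1114535121707427e-05, 'origin': array([0.86688083, 0.55684619, 1.03288307]), 'rotation': array([[-0.89234139, -0.38299461,  0.23883462],
       [ 0.4512095 , -0.74321324,  0.49400817],
       [-0.01169741,  0.54858838,  0.83601074]])}
side {'fx': 556.2476755622249, 'fy': 556.2476755622249, 'cx': 307.6665160316457, 'cy': 235.43914304663735, 'k1': -0.04435006172626477, 'origin': array([ 0.0091126 , -0.58901078,  0.78505086]), 'rotation': array([[ 0.72946417,  0.45143271, -0.51389739],
       [-0.68401397,  0.48430888, -0.54549959],
       [ 0.0026287 ,  0.7494354 ,  0.66207225]])}
```

View pics/scene0.png

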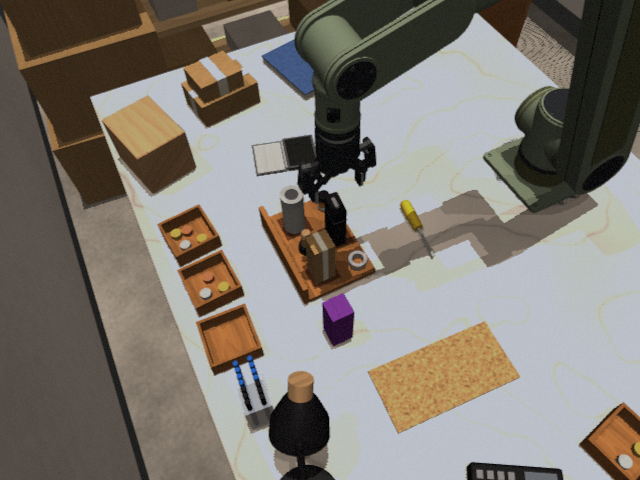

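View pics/side0.png

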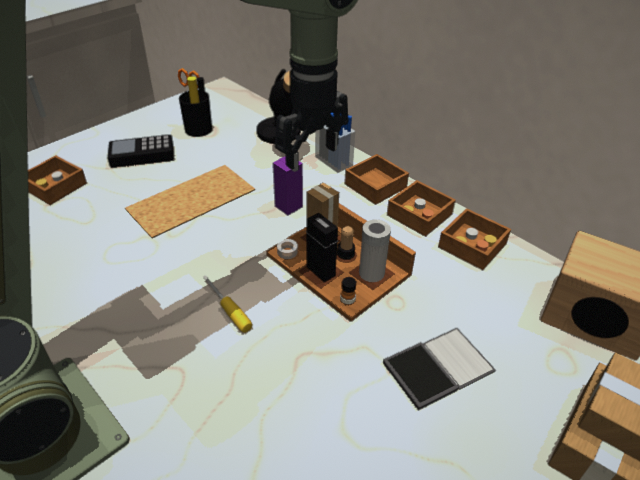

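Scene: carton (320,258), black case (335,218), canister (292,210), tape roll (358,260) on the stand; purple look-alike (338,320) is to be left alone; mat (443,375); ink pad (298,150). The brown carton with the tape band is the one meant. Next I build a metric top view.

```bash
cat > h.py <<'E'
from cell import *
import cv2, numpy as np
def cloud(name,p=None,d=None):
    m=camera_model(name)
    if p is None: p,d=read_camera(name)
    K=np.array([[m['fx'],0,m['cx']],[0,m['fy'],m['cy']],[0,0,1]])
    v,u=np.mgrid[0:480,0:640]
    uv=np.stack([u,v],-1).reshape(-1,1,2).astype(float)
    r=cv2.undistortPoints(uv,K,np.array([m['k1'],0,0,0.]))[:,0]
    z=d.reshape(-1); ok=z>0
    c=np.c_[r[:,0]*z,-r[:,1]*z,-z]
    return (c@np.array(m['rotation']).T+m['origin'])[ok], p.reshape(-1,3)[ok]
def topview(P,C,x0,x1,y0,y1,s):
    """s px per m; up = +x, left = +y"""
    im=np.zeros((int((x1-x0)*s),int((y1-y0)*s),3),np.uint8)
    o=np.argsort(P[:,2]);P=P[o];C=C[o]
    r=((x1-P[:,0])*s).astype(int);c=((y1-P[:,1])*s).astype(int)
    k=(r>=0)&(r<im.shape[0])&(c>=0)&(c<im.shape[1])
    im[r[k],c[k]]=C[k];return im
E
python3 - <<'E'
from h import *
A=[cloud(n,cv2.imread(f"pics/{n}0.png"),np.load(f"pics/{n}0.npy")) for n in("scene","side")]
for P,C in A:
    t=P[(abs(P[:,2])<.02)&(P[:,0]>.2)&(P[:,0]<.5)&(abs(P[:,1])<.4)];print(np.median(t[:,2]),t[:,2].std())
P=np.vstack([a[0] for a in A]);C=np.vstack([a[1] for a in A])
k=P[:,2]<.17
im=topview(P[k],C[k],.3,.9,-.4,.5,800)
im=cv2.medianBlur(im,3)
for x in np.arange(.3,.9,.1):cv2.putText(im,f"{x:.1f}",(0,int((.9-x)*800)),0,.35,(0,0,255));cv2.line(im,(0,int((.9-x)*800)),(720,int((.9-x)*800)),(0,0,255),1)
for y in np.arange(-.4,.5,.1):cv2.line(im,(int((.5-y)*800),0),(int((.5-y)*800),480),(0,0,255),1);cv2.putText(im,f"{y:.1f}",(int((.5-y)*800),475),0,.35,(0,0,255))
cv2.imwrite("pics/top.png",im)
# top faces
for lo,hi in[(.12,.15)]:
    k=(P[:,2]>lo)&(P[:,2]<hi)&(P[:,0]>.4)&(P[:,0]<.8)&(P[:,1]>-.15)&(P[:,1]<.2)
    Q=P[k];print(len(Q))
    im=np.zeros((400,400),np.uint8);im[((.8-Q[:,0])*1000).astype(int),((.2-Q[:,1])*1000).astype(int)]=255
    im=cv2.morphologyEx(im,cv2.MORPH_CLOSE,np.ones((5,5)))
    n,l,st,ce=cv2.connectedComponentsWithStats(im)
    for i in range(1,n):
        if st[i,4]>150:
            print(.8-ce[i][1]/1000,.2-ce[i][0]/1000,st[i,4],cv2.minAreaRect(np.argwhere(l==i).astype(np.float32)))
# wood stand by colour, back wall top
E
```

```text
-0.0003362310755925524 0.0028739739494117933
-1.1932027242367305e-05 0.002568193335429454
3211
0.6538770491803279 0.16097168405365128 1342 ((145.68621826171875, 38.76551818847656), (50.49165725708008, 47.58506393432617), 4.763641834259033)
0.623566344463972 -0.11782644991212649 2276 ((176.09999084472656, 318.20001220703125), (55.97230911254883, 51.54512405395508), 18.434947967529297)
0.6239574552683897 0.021951888667992053 2515 ((176.0, 177.99998474121094), (51.99999237060547, 51.99999237060547), 90.0)
0.5539970745977573 -0.047760117016089704 2051 ((246.54176330566406, 247.73704528808594), (62.082489013671875, 36.254798889160156), 84.0938491821289)
```

View pics/top.png

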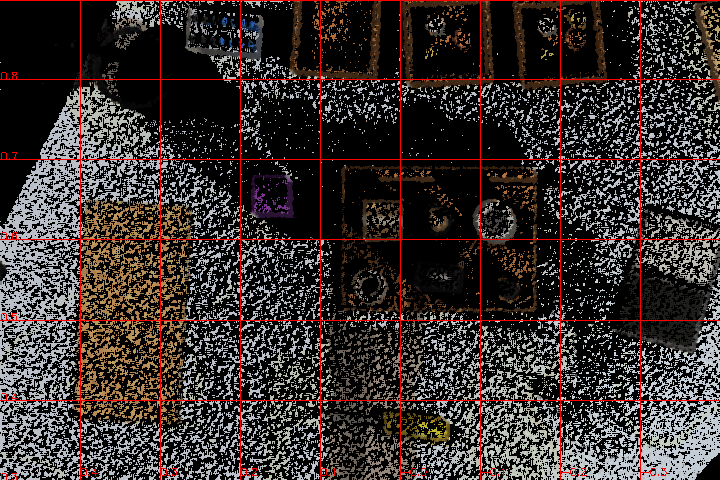

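The top view shows the stand nearly square to the world, origin about (0.624, -0.048). The mat is left, centred near (0.51, 0.33). The ink pad is right, near (0.51, -0.33), yaw about -17 deg. Next I refine yaws and the mat and pad poses.

Run:
```python
from h import *
from scipy.ndimage import binary_opening
A=[cloud(n,cv2.imread(f"pics/{n}0.png"),np.load(f"pics/{n}0.npy")) for n in("scene","side")]
def rect(Q,name):
    c,(w,h),a=cv2.minAreaRect((Q[:,:2]*1000).astype(np.float32));print(name,len(Q),np.round(c,1),round(w,1),round(h,1),"ang",round(a,1),"z",np.round(np.median(Q[:,2]),4))
for i,(P,C) in enumerate(A):
    for nm,x,y,z in[("carton",.624,.022,.135),("can",.6236,-.1178,.13),("case",.554,-.0478,.14),("purple",.654,.16,.12)]:
        k=(abs(P[:,2]-z)<(.004 if nm!="purple" else .03))&(abs(P[:,0]-x)<.04)&(abs(P[:,1]-y)<.04);
        if k.sum()>50:rect(P[k],nm+str(i))
    k=(abs(P[:,2]-.076)<.009)&(np.hypot(P[:,0]-.624,P[:,1]+.048)<.025)
    if k.sum()>5:print("stamp",i,k.sum(),P[k].mean(0),(P[k].max(0)+P[k].min(0))/2)
    B,G,R=C.T.astype(int)
    k=(abs(P[:,2]-.004)<.008)&(R-B>60)&(P[:,0]<.8)&(P[:,1]>.24)&(P[:,1]<.42)&(P[:,0]>.34)&(P[:,0]<.68)
    m=np.zeros((500,300),np.uint8);Q=P[k];ij=((Q[:,:2]-[.3,.2])*1000).astype(int);np.add.at(m,(ij[:,0],ij[:,1]),1)
    m=cv2.morphologyEx((m>0).astype(np.uint8),cv2.MORPH_CLOSE,np.ones((7,7)));m=cv2.morphologyEx(m,cv2.MORPH_OPEN,np.ones((9,9)))
    q=np.argwhere(m)/1000+[.3,.2];rect(np.c_[q,q[:,:1]*0],"mat"+str(i))
    k=(P[:,2]>.006)&(P[:,2]<.02)&(C.max(1)<75)&(P[:,0]>.43)&(P[:,0]<.62)&(P[:,1]>-.42)&(P[:,1]<-.25)
    m=np.zeros((300,300),np.uint8);Q=P[k];ij=((Q[:,:2]-[.4,-.45])*1000).astype(int);m[ij[:,0],ij[:,1]]=1
    m=cv2.morphologyEx(m,cv2.MORPH_CLOSE,np.ones((7,7)));m=cv2.morphologyEx(m,cv2.MORPH_OPEN,np.ones((9,9)))
    q=np.argwhere(m)/1000+[.4,-.45]
    if len(q):rect(np.c_[q,q[:,:1]*0],"pad"+str(i))
print(sense()['ee_rot'].round(3).tolist())
p=cv2.imread("pics/side0.png");a=cv2.resize(p[170:320,260:420],None,fx=3,fy=3)
p=cv2.imread("pics/scene0.png");b=cv2.resize(p[175:350,250:385],None,fx=3,fy=450/175/1.0)
cv2.imwrite("pics/crop.png",np.hstack([a[:450],cv2.resize(b,(300,450))]))
```

```text
carton0 438 [625.8  21.7] 48.3 45.9 ang 89.4 z 0.1345
can0 350 [ 626.3 -118. ] 52.2 47.5 ang 88.5 z 0.1297
case0 293 [555.4 -47.4] 56.9 30.6 ang 83.8 z 0.1393
purple0 729 [656.8 160.9] 47.8 47.0 ang 89.5 z 0.1187
stamp 0 85 [ 0.62973759 -0.04467015  0.07860993] [ 0.62858724 -0.04606347  0.07603862]
mat0 34736 [508.6 334.5] 130.0 271.9 ang 86.3 z 0.0
pad0 6267 [ 513.7 -324.5] 101.9 73.9 ang 76.5 z 0.0
carton1 379 [621.5  20.4] 48.6 49.9 ang 0.6 z 0.1346
can1 440 [ 622.1 -118.9] 52.6 50.2 ang 27.6 z 0.13
case1 367 [551.5 -49.6] 59.9 31.9 ang 87.3 z 0.1397
purple1 439 [652.4 159.9] 51.7 51.9 ang 0.8 z 0.1094
stamp 1 124 [ 0.6207384  -0.04994828  0.07735419] [ 0.62277414 -0.04869779  0.07544934]
mat1 34061 [507.1 332.9] 132.7 268.9 ang 85.9 z 0.0
pad1 7571 [ 508.2 -328.7] 102.6 77.9 ang 76.0 z 0.0
[[-0.0, 1.0, -0.002], [1.0, 0.0, 0.0], [0.0, -0.002, -1.0]]
```

View pics/crop.png

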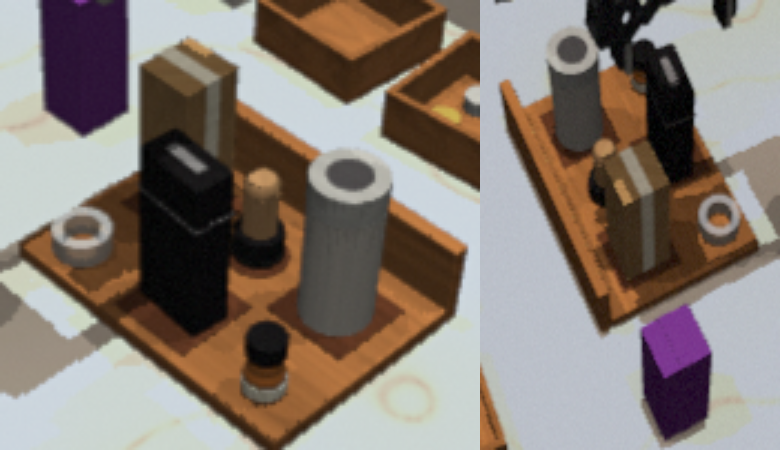

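The enlarged crop confirms it: the taped brown carton at left of the stand is the carton, with the purple one outside the stand. Black case in front, canister right, stamp in the middle. Next I take a wrist view for a third estimate.

```bash
cat >> h.py <<'E'
def rect(Q,name):
    c,(w,h),a=cv2.minAreaRect((Q[:,:2]*1000).astype(np.float32));print(name,len(Q),np.round(c,1),round(w,1),round(h,1),"ang",round(a,1),"z",np.round(np.median(Q[:,2]),4))
def near(P,nm,x,y,z,r=.042,dz=.004):
    k=(abs(P[:,2]-z)<dz)&(abs(P[:,0]-x)<r)&(abs(P[:,1]-y)<r)
    if k.sum()>30: rect(P[k],nm)
    else: print(nm,k.sum())
def save(n,p): cv2.imwrite(f"pics/{n}.png",p)
E
python3 - <<'E'
from h import *
p,d=read_camera("wrist");save("w0",p);P,C=cloud("wrist",p,d)
print({k:np.round(v,3).tolist() for k,v in camera_model("wrist").items()})
for a in[("carton",.624,.022,.135),("can",.6236,-.1178,.13),("case",.554,-.0478,.14),("stamp",.624,-.048,.078)]:near(P,*a)
print(d[d>0].min())
E
```

```text
{'fx': 420.967, 'fy': 420.967, 'cx': 316.794, 'cy': 240.337, 'k1': -0.001, 'origin': [0.575, 0.08, 0.374], 'rotation': [[1.0, -0.001, 0.002], [0.0, 0.951, 0.31], [-0.002, -0.31, 0.951]]}
carton 6217 [623.4  21.9] 46.8 46.4 ang 89.7 z 0.1358
can 3748 [ 622.6 -117.8] 51.5 50.1 ang 88.3 z 0.1311
case 3935 [553.1 -47.4] 56.8 30.0 ang 85.0 z 0.1408
stamp 511 [625.4 -45.6] 23.7 23.7 ang 5.2 z 0.0803
0.07185917
```

View pics/w0.png

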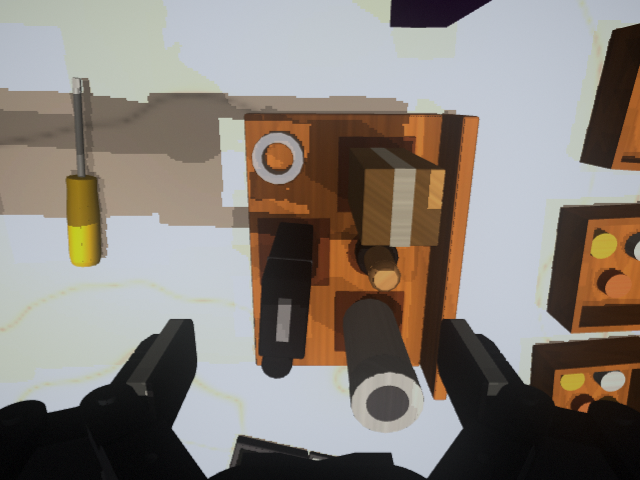

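Wrist fit: carton (623.4, 21.9) yaw 0, canister (622.6, -117.8), case (553.1, -47.4) yaw -5 deg, stamp (625.4, -45.6), all upright and on their squares. Carton first.

Call:
move_arm([
  {"linear": [10, 5, 0]},
  {"linear": [20, 9, 0]},
  {"linear": [15, 6, 0]},
  {"linear": [4, 2, 0]},
  {"linear": [0, 0, -20]},
  {"linear": [0, 0, -35]},
  {"linear": [0, 0, -40]},
  {"linear": [0, 0, -30]},
  {"linear": [0, 0, -12]},
  {"linear": [0, 0, -4]},
], grip=0, force=50)

```text
validation failed for argument at $.pl...
```

Call:
move_arm([
  {"linear": [0, 0, 0]},
  {"linear": [0, 0, 0]},
  {"linear": [0, 0, 0]},
  {"linear": [0, 0, 0]},
  {"linear": [0, 0, 0]},
  {"linear": [0, 0, 0]},
  {"linear": [0, 0, 0]},
  {"linear": [0, 0, 0]},
], grip=1)

```text
validation failed for argument at $.pl...
```

Call:
move_arm([
  {"linear": [10, 5, 0], "yaw": 0},
  {"linear": [20, 9, 0], "yaw": 0},
  {"linear": [15, 6, 0], "yaw": 0},
  {"linear": [4, 2, 0], "yaw": 0},
  {"linear": [0, 0, -20], "yaw": 0},
  {"linear": [0, 0, -35], "yaw": 0},
  {"linear": [0, 0, -40], "yaw": 0},
  {"linear": [0, 0, -30], "yaw": 0},
  {"linear": [0, 0, -12], "yaw": 0},
  {"linear": [0, 0, -4], "yaw": 0},
], grip=0, force=50)

```text
time_s: 1.15
tool_pos: [0.6236, 0.022, 0.1617]
ee_rot: [[-0.0, 1.0, -0.002], [1.0, 0.0, -0.0], [-0.0, -0.002, -1.0]]
ft_force: [-0.5, -0.6, 1.4]
width: 0.0854
```

Good tracking, well-placed. Close.

Call:
move_arm([
  {"linear": [0, 0, 0], "yaw": 0},
  {"linear": [0, 0, 0], "yaw": 0},
  {"linear": [0, 0, 0], "yaw": 0},
  {"linear": [0, 0, 0], "yaw": 0},
  {"linear": [0, 0, 0], "yaw": 0},
  {"linear": [0, 0, 0], "yaw": 0},
  {"linear": [0, 0, 0], "yaw": 0},
  {"linear": [0, 0, 0], "yaw": 0},
], grip=1)

```text
time_s: 1.95
tool_pos: [0.6246, 0.022, 0.1648]
ee_rot: [[0.0, 1.0, 0.003], [1.0, -0.0, 0.0], [0.0, 0.003, -1.0]]
ft_force: [-0.8, 0.3, 5.6]
width: 0.0455
```

Call:
move_arm([
  {"linear": [0, 0, 3], "yaw": 0},
  {"linear": [0, 0, 8], "yaw": 0},
  {"linear": [0, 0, 15], "yaw": 0},
  {"linear": [0, 0, 25], "yaw": 0},
  {"linear": [0, 0, 30], "yaw": 0},
  {"linear": [0, 0, 30], "yaw": 0},
  {"linear": [0, 0, 20], "yaw": 0},
  {"linear": [0, 0, 12], "yaw": 0},
  {"linear": [0, 0, 5], "yaw": 0},
  {"linear": [0, 0, 2], "yaw": 0},
])

```text
time_s: 2.95
tool_pos: [0.6238, 0.022, 0.3127]
ee_rot: [[0.0, 1.0, -0.001], [1.0, -0.0, -0.0], [-0.0, -0.001, -1.0]]
ft_force: [0.3, -0.4, -1.4]
width: 0.0455
```

Call:
move_arm([
  {"linear": [-2, 10, 0], "yaw": 0},
  {"linear": [-2, 25, 0], "yaw": 0},
  {"linear": [-2, 40, 0], "yaw": 0},
  {"linear": [-2, 45, 0], "yaw": 0},
  {"linear": [-2, 45, 0], "yaw": 0},
  {"linear": [-2, 45, 0], "yaw": 0},
  {"linear": [-2, 40, 0], "yaw": 0},
  {"linear": [-2, 30, 0], "yaw": 0},
  {"linear": [-2, 18, 0], "yaw": 0},
  {"linear": [-2, 7, 0], "yaw": 0},
])

```text
time_s: 3.95
tool_pos: [0.6032, 0.3288, 0.3115]
ee_rot: [[-0.002, 1.0, -0.002], [1.0, 0.002, -0.001], [-0.001, -0.002, -1.0]]
ft_force: [-0.1, 0.1, -0.9]
width: 0.0457
```

Call:
move_arm([
  {"linear": [0, 0, -8], "yaw": 0},
  {"linear": [0, 0, -22], "yaw": 0},
  {"linear": [0, 0, -32], "yaw": 0},
  {"linear": [0, 0, -35], "yaw": 0},
  {"linear": [0, 0, -28], "yaw": 0},
  {"linear": [0, 0, -16], "yaw": 0},
  {"linear": [0, 0, -8], "yaw": 0},
  {"linear": [0, 0, -4], "yaw": 0},
  {"linear": [0, 0, -3], "yaw": 0},
  {"linear": [0, 0, 0], "yaw": 0},
])

```text
time_s: 4.95
tool_pos: [0.6044, 0.3268, 0.1576]
ee_rot: [[0.0, 1.0, 0.001], [1.0, -0.0, 0.0], [0.0, 0.001, -1.0]]
ft_force: [-0.3, -0.3, -1.9]
width: 0.0454
```

Call:
move_arm([
  {"linear": [0, 0, -1], "yaw": 0},
  {"linear": [0, 0, -1], "yaw": 0},
  {"linear": [0, 0, 0], "yaw": 0},
])

```text
time_s: 5.25
tool_pos: [0.604, 0.3271, 0.1552]
ee_rot: [[-0.0, 1.0, 0.001], [1.0, 0.0, 0.0], [0.0, 0.001, -1.0]]
ft_force: [-0.7, -0.1, -1.8]
width: 0.0458
```

Call:
move_arm([
  {"linear": [0, 0, -1], "yaw": 0},
  {"linear": [0, 0, -0.5], "yaw": 0},
  {"linear": [0, 0, 0], "yaw": 0},
])

```text
time_s: 5.55
tool_pos: [0.6041, 0.3271, 0.1539]
ee_rot: [[-0.0, 1.0, 0.001], [1.0, 0.0, 0.0], [0.0, 0.001, -1.0]]
ft_force: [-0.5, -0.1, 1.6]
width: 0.0458
```

Contact at the predicted height. Open, then rise.

Call:
move_arm([
  {"linear": [0, 0, 0], "yaw": 0},
  {"linear": [0, 0, 0], "yaw": 0},
  {"linear": [0, 0, 0], "yaw": 0},
  {"linear": [0, 0, 0], "yaw": 0},
  {"linear": [0, 0, 0], "yaw": 0},
  {"linear": [0, 0, 10], "yaw": 0},
  {"linear": [0, 0, 20], "yaw": 0},
  {"linear": [0, 0, 30], "yaw": 0},
  {"linear": [0, 0, 40], "yaw": 0},
  {"linear": [0, 0, 50], "yaw": 0},
], grip=0)

```text
time_s: 6.55
tool_pos: [0.6033, 0.3266, 0.3039]
ee_rot: [[0.0, 1.0, -0.003], [1.0, -0.0, -0.002], [-0.002, -0.003, -1.0]]
ft_force: [1.0, 0.2, -0.0]
width: 0.0852
```

Call:
move_arm([
  {"linear": [2, -20, 0], "yaw": 0},
  {"linear": [2, -40, 0], "yaw": 0},
  {"linear": [2, -48, 0], "yaw": 0},
  {"linear": [2, -48, 0], "yaw": 0},
  {"linear": [2, -48, 0], "yaw": 0},
  {"linear": [2, -48, 0], "yaw": 0},
  {"linear": [2, -48, 0], "yaw": 0},
  {"linear": [2, -48, 0], "yaw": 0},
  {"linear": [2, -48, 0], "yaw": 0},
  {"linear": [2, -35, 0], "yaw": 0},
])

```text
time_s: 7.55
tool_pos: [0.6235, -0.1072, 0.304]
ee_rot: [[0.002, 1.0, 0.001], [1.0, -0.002, -0.001], [-0.001, 0.001, -1.0]]
ft_force: [0.6, 0.4, 0.2]
width: 0.0853
```

Call:
move_arm([
  {"linear": [0, -14, 0], "yaw": 0},
  {"linear": [0, 0, 0], "yaw": 0},
  {"linear": [0, 0, 0], "yaw": 0},
])

```text
time_s: 7.85
tool_pos: [0.6239, -0.1171, 0.3036]
ee_rot: [[-0.0, 1.0, 0.0], [1.0, 0.0, 0.001], [0.001, 0.0, -1.0]]
ft_force: [0.4, 0.5, -0.6]
width: 0.0853
```

Run:
```python
from h import *
s=sense();print(s['tool_pos'])
p,d=read_camera("wrist");save("w1",p);P,C=cloud("wrist",p,d)
for a in[("can",.6236,-.1178,.13),("case",.554,-.0478,.14),("stamp",.624,-.048,.078)]:near(P,*a)
```

```text
[ 0.62388189 -0.11707772  0.30357071]
can 5220 [ 622.8 -117.4] 50.6 50.5 ang 9.6 z 0.131
case 6057 [552.9 -47.4] 56.2 31.1 ang 84.7 z 0.1406
stamp 746 [625.1 -45.4] 23.5 23.4 ang 28.1 z 0.0807
```

Call:
move_arm([
  {"linear": [-1, 0, -15], "yaw": 0},
  {"linear": [0, 0, -30], "yaw": 0},
  {"linear": [0, 0, -40], "yaw": 0},
  {"linear": [0, 0, -35], "yaw": 0},
  {"linear": [0, 0, -18], "yaw": 0},
  {"linear": [0, 0, -8], "yaw": 0},
  {"linear": [0, 0, -3], "yaw": 0},
  {"linear": [0, 0, 0], "yaw": 0},
])

```text
time_s: 8.7
tool_pos: [0.6236, -0.1173, 0.1552]
ee_rot: [[-0.001, 1.0, 0.001], [1.0, 0.001, -0.0], [-0.0, 0.001, -1.0]]
ft_force: [-0.2, -0.4, -0.3]
width: 0.0855
```

Call:
move_arm([
  {"linear": [0, 0, 0], "yaw": 0},
  {"linear": [0, 0, 0], "yaw": 0},
  {"linear": [0, 0, 0], "yaw": 0},
  {"linear": [0, 0, 0], "yaw": 0},
  {"linear": [0, 0, 0], "yaw": 0},
  {"linear": [0, 0, 0], "yaw": 0},
  {"linear": [0, 0, 0], "yaw": 0},
  {"linear": [0, 0, 0], "yaw": 0},
], grip=1, force=60)

```text
time_s: 9.5
tool_pos: [0.6234, -0.1182, 0.1557]
ee_rot: [[0.0, 1.0, 0.002], [1.0, -0.0, -0.0], [-0.0, 0.002, -1.0]]
ft_force: [-0.7, 0.4, 6.5]
width: 0.0483
```

Call:
move_arm([
  {"linear": [0, 0, 3], "yaw": 0},
  {"linear": [0, 0, 8], "yaw": 0},
  {"linear": [0, 0, 15], "yaw": 0},
  {"linear": [0, 0, 25], "yaw": 0},
  {"linear": [0, 0, 32], "yaw": 0},
  {"linear": [0, 0, 32], "yaw": 0},
  {"linear": [0, 0, 22], "yaw": 0},
  {"linear": [0, 0, 12], "yaw": 0},
  {"linear": [0, 0, 5], "yaw": 0},
  {"linear": [0, 0, 2], "yaw": 0},
])

```text
time_s: 10.5
tool_pos: [0.6227, -0.118, 0.3099]
ee_rot: [[0.0, 1.0, -0.001], [1.0, -0.0, 0.0], [0.0, -0.001, -1.0]]
ft_force: [-0.4, 1.0, -2.4]
width: 0.0487
```

Call:
move_arm([
  {"linear": [-2, 10, 0], "yaw": 0},
  {"linear": [-6, 24, 0], "yaw": 0},
  {"linear": [-9, 36, 0], "yaw": 0},
  {"linear": [-11, 42, 0], "yaw": 0},
  {"linear": [-11, 42, 0], "yaw": 0},
  {"linear": [-11, 42, 0], "yaw": 0},
  {"linear": [-11, 42, 0], "yaw": 0},
  {"linear": [-11, 42, 0], "yaw": 0},
  {"linear": [-11, 42, 0], "yaw": 0},
  {"linear": [-11, 42, 0], "yaw": 0},
])

```text
time_s: 11.5
tool_pos: [0.5274, 0.248, 0.3091]
ee_rot: [[-0.0, 1.0, -0.003], [1.0, 0.0, -0.001], [-0.001, -0.003, -1.0]]
ft_force: [1.1, -0.1, -2.2]
width: 0.0488
```

Call:
move_arm([
  {"linear": [-10, 38, 0], "yaw": 0},
  {"linear": [-7, 28, 0], "yaw": 0},
  {"linear": [-3, 16, 0], "yaw": 0},
  {"linear": [-1, 6, 0], "yaw": 0},
  {"linear": [0, 0, 0], "yaw": 0},
])

```text
time_s: 12.0
tool_pos: [0.5079, 0.334, 0.3097]
ee_rot: [[-0.001, 1.0, -0.001], [1.0, 0.001, -0.001], [-0.001, -0.001, -1.0]]
ft_force: [0.5, -0.2, -2.9]
width: 0.0484
```

Call:
move_arm([
  {"linear": [0, 0, -8], "yaw": 0},
  {"linear": [0, 0, -22], "yaw": 0},
  {"linear": [0, 0, -34], "yaw": 0},
  {"linear": [0, 0, -38], "yaw": 0},
  {"linear": [0, 0, -30], "yaw": 0},
  {"linear": [0, 0, -16], "yaw": 0},
  {"linear": [0, 0, -8], "yaw": 0},
  {"linear": [0, 0, -4], "yaw": 0},
  {"linear": [0, 0, -2], "yaw": 0},
  {"linear": [0, 0, 0], "yaw": 0},
])

```text
time_s: 13.0
tool_pos: [0.5085, 0.334, 0.1492]
ee_rot: [[0.0, 1.0, 0.001], [1.0, -0.0, 0.001], [0.001, 0.001, -1.0]]
ft_force: [0.4, -0.1, -1.8]
width: 0.0491
```

Call:
move_arm([
  {"linear": [0, 0, -1], "yaw": 0},
  {"linear": [0, 0, -1], "yaw": 0},
  {"linear": [0, 0, 0], "yaw": 0},
])

```text
time_s: 13.3
tool_pos: [0.508, 0.3341, 0.1467]
ee_rot: [[-0.0, 1.0, 0.001], [1.0, 0.0, 0.0], [0.0, 0.001, -1.0]]
ft_force: [-0.1, -0.0, -2.1]
width: 0.0491
```

Call:
move_arm([
  {"linear": [0, 0, -1], "yaw": 0},
  {"linear": [0, 0, -0.7], "yaw": 0},
  {"linear": [0, 0, 0], "yaw": 0},
])

```text
time_s: 13.6
tool_pos: [0.508, 0.3341, 0.1448]
ee_rot: [[-0.0, 1.0, 0.0], [1.0, 0.0, 0.0], [0.0, 0.0, -1.0]]
ft_force: [-0.2, -0.7, -1.0]
width: 0.0489
```

Call:
move_arm([
  {"linear": [0, 0, -0.4], "yaw": 0},
  {"linear": [0, 0, 0], "yaw": 0},
])

```text
time_s: 13.8
tool_pos: [0.508, 0.3341, 0.1448]
ee_rot: [[-0.0, 1.0, 0.0], [1.0, 0.0, 0.0], [0.0, 0.0, -1.0]]
ft_force: [-1.2, -1.2, 1.6]
width: 0.0489
```

Call:
move_arm([
  {"linear": [0, 0, 0], "yaw": 0},
  {"linear": [0, 0, 0], "yaw": 0},
  {"linear": [0, 0, 0], "yaw": 0},
  {"linear": [0, 0, 0], "yaw": 0},
  {"linear": [0, 0, 0], "yaw": 0},
  {"linear": [0, 0, 10], "yaw": 0},
  {"linear": [0, 0, 20], "yaw": 0},
  {"linear": [0, 0, 35], "yaw": 0},
  {"linear": [0, 0, 45], "yaw": 0},
  {"linear": [0, 0, 45], "yaw": 0},
], grip=0)

```text
time_s: 14.8
tool_pos: [0.5077, 0.3338, 0.3015]
ee_rot: [[-0.0, 1.0, 0.0], [1.0, 0.0, -0.0], [-0.0, 0.0, -1.0]]
ft_force: [0.9, -0.1, 0.5]
width: 0.0854
```

Call:
move_arm([
  {"linear": [4.5, -20, 0], "yaw": -0.009},
  {"linear": [4.5, -40, 0], "yaw": -0.009},
  {"linear": [4.5, -45, 0], "yaw": -0.009},
  {"linear": [4.5, -45, 0], "yaw": -0.009},
  {"linear": [4.5, -45, 0], "yaw": -0.009},
  {"linear": [4.5, -45, 0], "yaw": -0.009},
  {"linear": [4.5, -45, 0], "yaw": -0.009},
  {"linear": [4.5, -45, 0], "yaw": -0.009},
  {"linear": [4.5, -35, 0], "yaw": -0.009},
  {"linear": [4.5, -16, 0], "yaw": -0.009},
])

```text
time_s: 15.8
tool_pos: [0.553, -0.0497, 0.3002]
ee_rot: [[0.093, 0.996, 0.001], [0.996, -0.093, -0.001], [-0.001, 0.001, -1.0]]
ft_force: [1.5, 0.7, -0.3]
width: 0.0851
```

Call:
move_arm([
  {"linear": [0, 0, 0], "yaw": 0},
  {"linear": [0, 0, 0], "yaw": 0},
])

```text
time_s: 16.0
tool_pos: [0.553, -0.0464, 0.2996]
ee_rot: [[0.09, 0.996, 0.0], [0.996, -0.09, 0.001], [0.001, 0.0, -1.0]]
ft_force: [-0.0, -0.2, -0.1]
width: 0.0853
```

Run:
```python
from h import *
s=sense();print(s['tool_pos'],s['ee_rot'].round(3).tolist())
p,d=read_camera("wrist");save("w2",p);P,C=cloud("wrist",p,d)
for a in[("case",.554,-.0478,.14),("stamp",.624,-.048,.078)]:near(P,*a)
```

```text
[ 0.55299669 -0.04638705  0.29957922] [[0.09, 0.996, 0.0], [0.996, -0.09, 0.001], [0.001, 0.0, -1.0]]
case 4724 [552.8 -47.2] 56.2 30.1 ang 85.1 z 0.1406
stamp 679 [624.9 -45.1] 23.2 23.2 ang 85.2 z 0.0805
```

Call:
move_arm([
  {"linear": [0, -1, -12], "yaw": 0},
  {"linear": [0, 0, -28], "yaw": 0},
  {"linear": [0, 0, -36], "yaw": 0},
  {"linear": [0, 0, -30], "yaw": 0},
  {"linear": [0, 0, -16], "yaw": 0},
  {"linear": [0, 0, -7], "yaw": 0},
  {"linear": [0, 0, -3], "yaw": 0},
  {"linear": [0, 0, 0], "yaw": 0},
])

```text
time_s: 16.85
tool_pos: [0.5532, -0.0475, 0.1675]
ee_rot: [[0.089, 0.996, 0.001], [0.996, -0.089, -0.0], [0.0, 0.001, -1.0]]
ft_force: [-0.5, 0.1, 0.1]
width: 0.0851
```

Call:
move_arm([
  {"linear": [0, 0, 0], "yaw": 0},
  {"linear": [0, 0, 0], "yaw": 0},
  {"linear": [0, 0, 0], "yaw": 0},
  {"linear": [0, 0, 0], "yaw": 0},
  {"linear": [0, 0, 0], "yaw": 0},
  {"linear": [0, 0, 0], "yaw": 0},
  {"linear": [0, 0, 0], "yaw": 0},
  {"linear": [0, 0, 0], "yaw": 0},
  {"linear": [0, 0, 0], "yaw": 0},
], grip=1)

```text
time_s: 17.75
tool_pos: [0.5534, -0.0481, 0.1679]
ee_rot: [[0.09, 0.996, 0.001], [0.996, -0.09, -0.0], [-0.0, 0.001, -1.0]]
ft_force: [0.3, 0.4, 5.1]
width: 0.0294
```

Call:
move_arm([
  {"linear": [0, 0, 3], "yaw": 0},
  {"linear": [0, 0, 8], "yaw": 0},
  {"linear": [0, 0, 15], "yaw": 0},
  {"linear": [0, 0, 25], "yaw": 0},
  {"linear": [0, 0, 32], "yaw": 0},
  {"linear": [0, 0, 32], "yaw": 0},
  {"linear": [0, 0, 20], "yaw": 0},
  {"linear": [0, 0, 10], "yaw": 0},
  {"linear": [0, 0, 4], "yaw": 0},
  {"linear": [0, 0, 1], "yaw": 0},
])

```text
time_s: 18.75
tool_pos: [0.5526, -0.0479, 0.3167]
ee_rot: [[0.09, 0.996, -0.001], [0.996, -0.09, 0.0], [0.0, -0.001, -1.0]]
ft_force: [-0.6, -0.3, -1.4]
width: 0.0293
```

Call:
move_arm([
  {"linear": [-3.6, 10, 0], "yaw": 0},
  {"linear": [-8, 22, 0], "yaw": 0},
  {"linear": [-12, 34, 0], "yaw": 0},
  {"linear": [-14.5, 40, 0], "yaw": 0},
  {"linear": [-14.5, 40, 0], "yaw": 0},
  {"linear": [-14.5, 40, 0], "yaw": 0},
  {"linear": [-14.5, 40, 0], "yaw": 0},
  {"linear": [-14.5, 40, 0], "yaw": 0},
  {"linear": [-14.5, 40, 0], "yaw": 0},
  {"linear": [-12, 34, 0], "yaw": 0},
])

```text
time_s: 19.75
tool_pos: [0.4284, 0.294, 0.3161]
ee_rot: [[0.089, 0.996, -0.002], [0.996, -0.089, -0.001], [-0.001, -0.002, -1.0]]
ft_force: [1.1, 0.0, -1.7]
width: 0.0293
```

Call:
move_arm([
  {"linear": [-9, 26, 0], "yaw": 0},
  {"linear": [-5, 14, 0], "yaw": 0},
  {"linear": [-3, 8, 0], "yaw": 0},
  {"linear": [0, 0, 0], "yaw": 0},
  {"linear": [0, 0, 0], "yaw": 0},
])

```text
time_s: 20.25
tool_pos: [0.4136, 0.3391, 0.3171]
ee_rot: [[0.091, 0.996, -0.0], [0.996, -0.091, -0.001], [-0.001, -0.0, -1.0]]
ft_force: [0.5, -0.0, -1.0]
width: 0.0292
```

Call:
move_arm([
  {"linear": [0, 0, -8], "yaw": 0},
  {"linear": [0, 0, -22], "yaw": 0},
  {"linear": [0, 0, -33], "yaw": 0},
  {"linear": [0, 0, -36], "yaw": 0},
  {"linear": [0, 0, -28], "yaw": 0},
  {"linear": [0, 0, -16], "yaw": 0},
  {"linear": [0, 0, -8], "yaw": 0},
  {"linear": [0, 0, -4], "yaw": 0},
  {"linear": [0, 0, -2], "yaw": 0},
  {"linear": [0, 0, -1], "yaw": 0},
])

```text
time_s: 21.25
tool_pos: [0.4139, 0.3401, 0.16]
ee_rot: [[0.09, 0.996, 0.001], [0.996, -0.09, 0.001], [0.001, 0.001, -1.0]]
ft_force: [-0.0, -0.0, -0.8]
width: 0.0292
```

Call:
move_arm([
  {"linear": [0, 0, -1], "yaw": 0},
  {"linear": [0, 0, 0], "yaw": 0},
  {"linear": [0, 0, 0], "yaw": 0},
])

```text
time_s: 21.55
tool_pos: [0.4135, 0.3401, 0.1587]
ee_rot: [[0.09, 0.996, 0.001], [0.996, -0.09, 0.0], [0.001, 0.001, -1.0]]
ft_force: [-0.8, -0.7, -2.0]
width: 0.0294
```

Call:
move_arm([
  {"linear": [0, 0, -1], "yaw": 0},
  {"linear": [0, 0, -0.8], "yaw": 0},
  {"linear": [0, 0, 0], "yaw": 0},
])

```text
time_s: 21.85
tool_pos: [0.4135, 0.3401, 0.1569]
ee_rot: [[0.09, 0.996, 0.0], [0.996, -0.09, 0.0], [0.0, 0.0, -1.0]]
ft_force: [-1.2, -0.8, 2.1]
width: 0.0293
```

Call:
move_arm([
  {"linear": [0, 0, 0], "yaw": 0},
  {"linear": [0, 0, 0], "yaw": 0},
  {"linear": [0, 0, 0], "yaw": 0},
  {"linear": [0, 0, 0], "yaw": 0},
  {"linear": [0, 0, 0], "yaw": 0},
  {"linear": [0, 0, 10], "yaw": 0},
  {"linear": [0, 0, 20], "yaw": 0},
  {"linear": [0, 0, 35], "yaw": 0},
  {"linear": [0, 0, 45], "yaw": 0},
  {"linear": [0, 0, 40], "yaw": 0},
], grip=0)

```text
time_s: 22.85
tool_pos: [0.4133, 0.3399, 0.3092]
ee_rot: [[0.09, 0.996, 0.001], [0.996, -0.09, 0.001], [0.001, 0.001, -1.0]]
ft_force: [0.5, 0.5, -0.5]
width: 0.0853
```

Call:
move_arm([
  {"linear": [8, -15, 0], "yaw": 0},
  {"linear": [18, -33, 0], "yaw": 0},
  {"linear": [22, -40, 0], "yaw": 0},
  {"linear": [22, -40, 0], "yaw": 0},
  {"linear": [22, -40, 0], "yaw": 0},
  {"linear": [22, -40, 0], "yaw": 0},
  {"linear": [22, -40, 0], "yaw": 0},
  {"linear": [22, -40, 0], "yaw": 0},
  {"linear": [22, -40, 0], "yaw": 0},
  {"linear": [18, -33, 0], "yaw": 0},
])

```text
time_s: 23.85
tool_pos: [0.6122, -0.0233, 0.3074]
ee_rot: [[0.091, 0.996, 0.001], [0.996, -0.091, -0.0], [-0.0, 0.001, -1.0]]
ft_force: [0.2, 0.0, -0.1]
width: 0.0852
```

Call:
move_arm([
  {"linear": [10, -17, 0], "yaw": 0.045},
  {"linear": [3, -8, 0], "yaw": 0.045},
  {"linear": [0, 0, 0], "yaw": 0},
  {"linear": [0, 0, 0], "yaw": 0},
], grip=0.45)

```text
time_s: 24.25
tool_pos: [0.6242, -0.0458, 0.3069]
ee_rot: [[0.001, 1.0, 0.0], [1.0, -0.001, 0.0], [0.0, 0.0, -1.0]]
ft_force: [0.3, 1.3, 0.0]
width: 0.0466
```

Run:
```python
from h import *
s=sense();print(s['time_s'],s['tool_pos'],s['ee_rot'].round(3).tolist(),s['width'])
p,d=read_camera("wrist");save("w3",p);P,C=cloud("wrist",p,d)
near(P,"stamp",.625,-.046,.08)
p2,d2=read_camera("scene");save("s3",p2[80:440,170:550])
Q,_=cloud("scene",p2,d2)
near(Q,"carton",.604,.327,.124);near(Q,"can",.508,.334,.119);near(Q,"case",.4135,.34,.129)
```

```text
24.25 [ 0.62418177 -0.04579859  0.30692087] [[0.001, 1.0, 0.0], [1.0, -0.001, 0.0], [0.0, 0.0, -1.0]] 0.046624734221681015
stamp 809 [625.2 -45.5] 23.7 23.8 ang 28.0 z 0.0813
carton 663 [604.6 326.5] 47.2 47.0 ang 89.0 z 0.1235
can 598 [509.2 333.7] 50.4 50.1 ang 83.9 z 0.1187
case 472 [415.8 339.8] 56.7 31.3 ang 85.5 z 0.1283
```

View pics/s3.png

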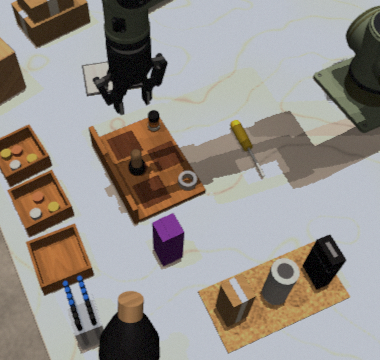

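All three stand upright on the mat (crop pixels about (235,300), (282,283), (325,262)) and the stamp is clear at (137,160). Take the stamp.

Call:
move_arm([
  {"linear": [1, 0, -15], "yaw": 0},
  {"linear": [0, 0, -30], "yaw": 0},
  {"linear": [0, 0, -40], "yaw": 0},
  {"linear": [0, 0, -40], "yaw": 0},
  {"linear": [0, 0, -30], "yaw": 0},
  {"linear": [0, 0, -18], "yaw": 0},
  {"linear": [0, 0, -10], "yaw": 0},
  {"linear": [0, 0, -5], "yaw": 0},
  {"linear": [0, 0, -2], "yaw": 0},
  {"linear": [0, 0, 0], "yaw": 0},
])

```text
time_s: 25.35
tool_pos: [0.6259, -0.0459, 0.1174]
ee_rot: [[-0.0, 1.0, 0.002], [1.0, 0.0, -0.0], [-0.0, 0.002, -1.0]]
ft_force: [-1.1, -0.4, 0.0]
width: 0.0471
```

Call:
move_arm([
  {"linear": [0, 0, 0], "yaw": 0},
  {"linear": [0, 0, 0], "yaw": 0},
  {"linear": [0, 0, 0], "yaw": 0},
  {"linear": [0, 0, 0], "yaw": 0},
  {"linear": [0, 0, 0], "yaw": 0},
  {"linear": [0, 0, 0], "yaw": 0},
], grip=1, force=50)

```text
time_s: 25.95
tool_pos: [0.626, -0.0461, 0.1177]
ee_rot: [[0.0, 1.0, 0.002], [1.0, -0.0, -0.0], [-0.0, 0.002, -1.0]]
ft_force: [-1.1, 0.7, 5.1]
width: 0.0223
```

Call:
move_arm([
  {"linear": [0, 0, 3], "yaw": 0},
  {"linear": [0, 0, 8], "yaw": 0},
  {"linear": [0, 0, 18], "yaw": 0},
  {"linear": [0, 0, 26], "yaw": 0},
  {"linear": [0, 0, 26], "yaw": 0},
  {"linear": [0, 0, 20], "yaw": 0},
  {"linear": [0, 0, 12], "yaw": 0},
  {"linear": [0, 0, 5], "yaw": 0},
  {"linear": [0, 0, 2], "yaw": 0},
])

```text
time_s: 26.85
tool_pos: [0.6252, -0.046, 0.2365]
ee_rot: [[0.0, 1.0, -0.0], [1.0, -0.0, 0.0], [0.0, -0.0, -1.0]]
ft_force: [-0.5, 0.0, -1.3]
width: 0.022
```

Call:
move_arm([
  {"linear": [-6, -8, 0], "yaw": 0},
  {"linear": [-14, -18, 0], "yaw": 0},
  {"linear": [-20, -28, 0], "yaw": 0},
  {"linear": [-24, -34, 0], "yaw": 0},
  {"linear": [-24, -34, 0], "yaw": 0},
  {"linear": [-20, -28, 0], "yaw": 0},
  {"linear": [-12, -16, 0], "yaw": 0},
  {"linear": [-6, -8, 0], "yaw": 0},
  {"linear": [0, 0, 0], "yaw": 0},
  {"linear": [0, 0, 0], "yaw": 0},
])

```text
time_s: 27.85
tool_pos: [0.4996, -0.2196, 0.2362]
ee_rot: [[0.0, 1.0, -0.0], [1.0, -0.0, 0.001], [0.001, -0.0, -1.0]]
ft_force: [0.5, -0.1, 0.0]
width: 0.0229
```

Run:
```python
from h import *
s=sense();print(s['time_s'],s['tool_pos'],s['ft_force'],s['width'])
p,d=read_camera("wrist");save("w4",p);P,C=cloud("wrist",p,d)
reg=(P[:,0]>.42)&(P[:,0]<.66)&(P[:,1]>-.43)&(P[:,1]<-.24)
for lo,hi in((.009,.018),(.003,.018)):
    k=reg&(P[:,2]>lo)&(P[:,2]<hi);Q=P[k];print(np.median(Q[:,2]))
    m=np.zeros((300,300),np.uint8);ij=((Q[:,:2]-[.4,-.45])*1000).astype(int);m[ij[:,0],ij[:,1]]=1
    m=cv2.morphologyEx(m,cv2.MORPH_CLOSE,np.ones((5,5)));m=cv2.morphologyEx(m,cv2.MORPH_OPEN,np.ones((9,9)))
    n,l,st,ce=cv2.connectedComponentsWithStats(m);i=1+st[1:,4].argmax()
    q=np.argwhere(l==i)/1000+[.4005,-.4495];rect(np.c_[q,q[:,:1]*0],"pad")
```

```text
27.85 [ 0.49958506 -0.21959106  0.2361527 ] [ 0.48363159 -0.06408036  0.02295866] 0.02292838231458131
0.012809836753500892
pad 406 [ 551. -290.] 19.0 25.0 ang 90.0 z 0.0
0.006170088378066707
pad 4372 [ 582.4 -322.5] 61.6 107.1 ang 74.4 z 0.0
```

View pics/w4.png

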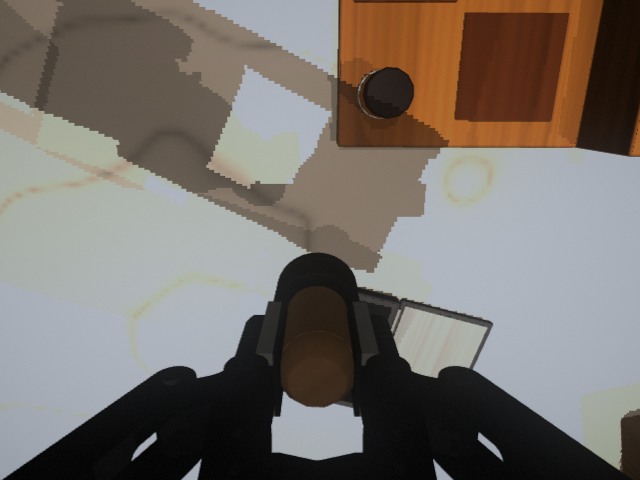

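The held stamp at (318,330) hides most of the pad; only its lid at (435,335) shows. I shift sideways and look again.

Call:
move_arm([
  {"linear": [-10, -8, 0], "yaw": 0},
  {"linear": [-20, -18, 0], "yaw": 0},
  {"linear": [-25, -24, 0], "yaw": 0},
  {"linear": [-20, -18, 0], "yaw": 0},
  {"linear": [-10, -8, 0], "yaw": 0},
  {"linear": [-5, -4, 0], "yaw": 0},
  {"linear": [0, 0, 0], "yaw": 0},
  {"linear": [0, 0, 0], "yaw": 0},
])

```text
time_s: 28.7
tool_pos: [0.41, -0.2996, 0.2366]
ee_rot: [[-0.001, 1.0, 0.001], [1.0, 0.001, 0.0], [0.0, 0.001, -1.0]]
ft_force: [0.9, -0.5, -1.2]
width: 0.0225
```

Run:
```python
from h import *
s=sense();print(s['time_s'],s['tool_pos'],s['ft_force'],s['width'])
p,d=read_camera("wrist");save("w5",p);P,C=cloud("wrist",p,d)
reg=(P[:,0]>.42)&(P[:,0]<.66)&(P[:,1]>-.43)&(P[:,1]<-.24)
for lo,hi in((.009,.018),(.003,.018)):
    k=reg&(P[:,2]>lo)&(P[:,2]<hi);Q=P[k];print(np.median(Q[:,2]))
    m=np.zeros((300,300),np.uint8);ij=((Q[:,:2]-[.4,-.45])*1000).astype(int);m[ij[:,0],ij[:,1]]=1
    m=cv2.morphologyEx(m,cv2.MORPH_CLOSE,np.ones((5,5)));m=cv2.morphologyEx(m,cv2.MORPH_OPEN,np.ones((9,9)))
    n,l,st,ce=cv2.connectedComponentsWithStats(m);i=1+st[1:,4].argmax()
    q=np.argwhere(l==i)/1000+[.4005,-.4495];rect(np.c_[q,q[:,:1]*0],"pad")
```

```text
28.7 [ 0.41000117 -0.29955086  0.23657856] [ 0.90152317 -0.49470345 -1.17425659] 0.022533673156679417
0.01292455725354319
pad 8435 [ 512.  -325.7] 104.6 82.8 ang 74.3 z 0.0
0.011619955990529063
pad 16713 [ 550.3 -336.5] 104.9 162.3 ang 74.5 z 0.0
```

View pics/w5.png

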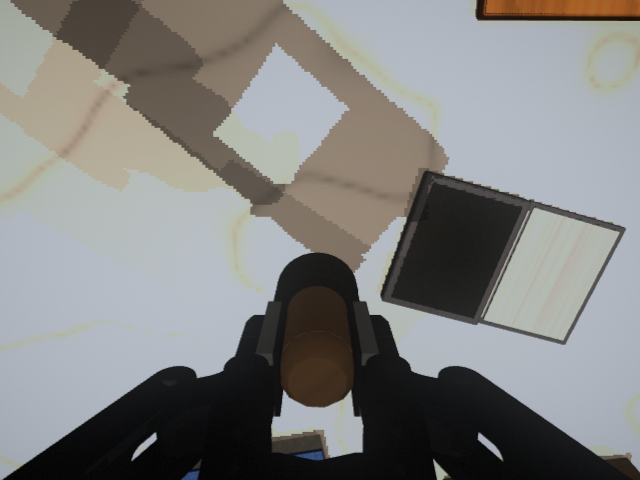

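The pad is clear at (455,245): centre (512, -326) mm, yaw -15.6 deg, and both fits agree.

Call:
move_arm([
  {"linear": [10, -3, 0], "yaw": 0},
  {"linear": [20, -5, 0], "yaw": 0},
  {"linear": [28, -7, 0], "yaw": 0},
  {"linear": [24, -6, 0], "yaw": 0},
  {"linear": [14, -4, 0], "yaw": 0},
  {"linear": [6, -2, 0], "yaw": 0},
  {"linear": [0, 0, 0], "yaw": 0},
  {"linear": [0, 0, 0], "yaw": 0},
])

```text
time_s: 29.55
tool_pos: [0.5112, -0.3266, 0.2362]
ee_rot: [[-0.0, 1.0, -0.001], [1.0, 0.0, 0.001], [0.001, -0.001, -1.0]]
ft_force: [-0.4, -0.5, -0.5]
width: 0.0223
```

Call:
move_arm([
  {"linear": [0, 0, -8], "yaw": 0},
  {"linear": [0, 0, -20], "yaw": 0},
  {"linear": [0, 0, -26], "yaw": 0},
  {"linear": [0, 0, -26], "yaw": 0},
  {"linear": [0, 0, -18], "yaw": 0},
  {"linear": [0, 0, -10], "yaw": 0},
  {"linear": [0, 0, -6], "yaw": 0},
  {"linear": [0, 0, -4], "yaw": 0},
  {"linear": [0, 0, 0], "yaw": 0},
  {"linear": [0, 0, 0], "yaw": 0},
])

```text
time_s: 30.55
tool_pos: [0.5118, -0.3272, 0.1193]
ee_rot: [[-0.0, 1.0, 0.001], [1.0, 0.0, -0.001], [-0.001, 0.001, -1.0]]
ft_force: [-0.3, 0.5, -0.3]
width: 0.0223
```

Call:
move_arm([
  {"linear": [0, 0.5, -1], "yaw": 0},
  {"linear": [0, 0, -1], "yaw": 0},
  {"linear": [0, 0, -1], "yaw": 0},
  {"linear": [0, 0, -0.7], "yaw": 0},
  {"linear": [0, 0, 0], "yaw": 0},
  {"linear": [0, 0, 0], "yaw": 0},
])

```text
time_s: 31.15
tool_pos: [0.5114, -0.3265, 0.1148]
ee_rot: [[-0.0, 1.0, 0.0], [1.0, 0.0, 0.0], [0.0, 0.0, -1.0]]
ft_force: [0.3, 0.8, -0.5]
width: 0.0226
```

Call:
move_arm([
  {"linear": [0, 0, -0.5], "yaw": 0},
  {"linear": [0, 0, 0], "yaw": 0},
])

```text
time_s: 31.35
tool_pos: [0.5114, -0.3265, 0.1147]
ee_rot: [[0.0, 1.0, 0.0], [1.0, -0.0, -0.0], [-0.0, 0.0, -1.0]]
ft_force: [-0.1, 0.7, 2.2]
width: 0.0222
```

Call:
move_arm([
  {"linear": [0, 0, 0], "yaw": 0},
  {"linear": [0, 0, 0], "yaw": 0},
  {"linear": [0, 0, 0], "yaw": 0},
  {"linear": [0, 0, 0], "yaw": 0},
  {"linear": [0, 0, 0], "yaw": 0},
  {"linear": [0, 0, 8], "yaw": 0},
  {"linear": [0, 0, 20], "yaw": 0},
  {"linear": [0, 0, 40], "yaw": 0},
  {"linear": [0, 0, 50], "yaw": 0},
  {"linear": [0, 0, 50], "yaw": 0},
], grip=0)

```text
time_s: 32.35
tool_pos: [0.5111, -0.3263, 0.2844]
ee_rot: [[-0.0, 1.0, -0.0], [1.0, 0.0, 0.0], [0.0, -0.0, -1.0]]
ft_force: [1.3, -0.5, 0.3]
width: 0.0854
```

Call:
move_arm([
  {"linear": [0, 10, 10], "yaw": 0},
  {"linear": [0, 20, 10], "yaw": 0},
  {"linear": [0, 10, 0], "yaw": 0},
  {"linear": [0, 0, 0], "yaw": 0},
])

```text
time_s: 32.75
tool_pos: [0.5109, -0.2843, 0.3011]
ee_rot: [[-0.002, 1.0, -0.002], [1.0, 0.002, 0.002], [0.002, -0.002, -1.0]]
ft_force: [-0.8, -0.5, -0.4]
width: 0.0853
```

Run:
```python
from h import *
s=sense();print(s['time_s'],s['tool_pos'])
p,d=read_camera("wrist");save("w6",p);P,C=cloud("wrist",p,d)
near(P,"stamp",.512,-.326,.077)
k=(P[:,0]>.42)&(P[:,0]<.66)&(P[:,1]>-.43)&(P[:,1]<-.24)&(P[:,2]>.009)&(P[:,2]<.1);Q=P[k]
rect(Q,"pad+stamp")
```

```text
32.75 [ 0.5108773  -0.28434924  0.30109679]
stamp 733 [ 510.8 -326.9] 23.1 22.9 ang 89.8 z 0.078
pad+stamp 9684 [ 512.9 -327.3] 104.4 83.1 ang 74.3 z 0.0129
```

View pics/w6.png

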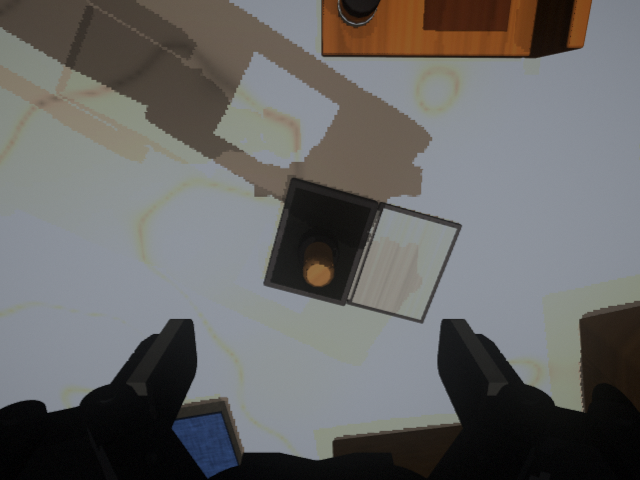

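Stamp stands upright at (318,265) on the pad, about 1.5 mm from its middle. Now I return the carton.

Call:
move_arm([
  {"linear": [3, 20, 0], "yaw": 0},
  {"linear": [6, 40, 0], "yaw": 0},
  {"linear": [7, 45, 0], "yaw": 0},
  {"linear": [7, 45, 0], "yaw": 0},
  {"linear": [7, 45, 0], "yaw": 0},
  {"linear": [7, 45, 0], "yaw": 0},
  {"linear": [7, 45, 0], "yaw": 0},
  {"linear": [7, 45, 0], "yaw": 0},
  {"linear": [7, 45, 0], "yaw": 0},
  {"linear": [7, 45, 0], "yaw": 0},
])

```text
time_s: 33.8
tool_pos: [0.5763, 0.135, 0.3006]
ee_rot: [[0.0, 1.0, -0.003], [1.0, -0.0, -0.001], [-0.001, -0.003, -1.0]]
ft_force: [1.1, 0.3, 0.5]
width: 0.0855
```

Call:
move_arm([
  {"linear": [7, 45, 0], "yaw": 0},
  {"linear": [7, 45, 0], "yaw": 0},
  {"linear": [7, 45, 0], "yaw": 0},
  {"linear": [5, 35, 0], "yaw": 0},
  {"linear": [2, 16, 0], "yaw": 0},
  {"linear": [0, 4, 0], "yaw": 0},
  {"linear": [0, 0, 0], "yaw": 0},
  {"linear": [0, 0, 0], "yaw": 0},
])

```text
time_s: 34.6
tool_pos: [0.6045, 0.3218, 0.3022]
ee_rot: [[0.001, 1.0, -0.001], [1.0, -0.001, -0.001], [-0.001, -0.001, -1.0]]
ft_force: [-0.3, 0.4, -0.4]
width: 0.0854
```

Run:
```python
from h import *
s=sense();print(s['time_s'],s['tool_pos'])
p,d=read_camera("wrist");save("w7",p);P,C=cloud("wrist",p,d)
near(P,"carton",.604,.327,.124);near(P,"can",.508,.334,.119);near(P,"case",.4135,.34,.129)
```

```text
34.6 [0.60445153 0.32180361 0.30217143]
carton 5396 [602.4 327.3] 46.5 45.9 ang 89.9 z 0.125
can 5210 [507.4 334.5] 51.0 50.5 ang 70.5 z 0.1203
case 2457 [422.9 339.7] 56.8 18.1 ang 78.2 z 0.1298
```

Call:
move_arm([
  {"linear": [-0.5, 5, -15], "yaw": 0},
  {"linear": [0, 0, -30], "yaw": 0},
  {"linear": [0, 0, -40], "yaw": 0},
  {"linear": [0, 0, -34], "yaw": 0},
  {"linear": [0, 0, -18], "yaw": 0},
  {"linear": [0, 0, -8], "yaw": 0},
  {"linear": [0, 0, -2], "yaw": 0},
  {"linear": [0, 0, 0], "yaw": 0},
])

```text
time_s: 35.45
tool_pos: [0.6043, 0.3285, 0.156]
ee_rot: [[0.0, 1.0, 0.001], [1.0, -0.0, 0.001], [0.001, 0.001, -1.0]]
ft_force: [-1.0, -0.6, 1.7]
width: 0.0852
```

Call:
move_arm([
  {"linear": [0, 0, 0], "yaw": 0},
  {"linear": [0, 0, 0], "yaw": 0},
  {"linear": [0, 0, 0], "yaw": 0},
  {"linear": [0, 0, 0], "yaw": 0},
  {"linear": [0, 0, 0], "yaw": 0},
  {"linear": [0, 0, 0], "yaw": 0},
  {"linear": [0, 0, 0], "yaw": 0},
  {"linear": [0, 0, 0], "yaw": 0},
], grip=1)

```text
time_s: 36.25
tool_pos: [0.604, 0.3287, 0.1565]
ee_rot: [[-0.0, 1.0, 0.001], [1.0, 0.0, 0.001], [0.001, 0.001, -1.0]]
ft_force: [-2.0, -0.1, 6.2]
width: 0.0458
```

Call:
move_arm([
  {"linear": [0, 0, 3], "yaw": 0},
  {"linear": [0, 0, 8], "yaw": 0},
  {"linear": [0, 0, 15], "yaw": 0},
  {"linear": [0, 0, 25], "yaw": 0},
  {"linear": [0, 0, 35], "yaw": 0},
  {"linear": [0, 0, 35], "yaw": 0},
  {"linear": [0, 0, 25], "yaw": 0},
  {"linear": [0, 0, 12], "yaw": 0},
  {"linear": [0, 0, 5], "yaw": 0},
  {"linear": [0, 0, 2], "yaw": 0},
])

```text
time_s: 37.25
tool_pos: [0.6037, 0.3283, 0.32]
ee_rot: [[-0.0, 1.0, -0.001], [1.0, 0.0, -0.001], [-0.001, -0.001, -1.0]]
ft_force: [0.8, 0.1, -1.8]
width: 0.0455
```

Call:
move_arm([
  {"linear": [2, -10, 0], "yaw": 0},
  {"linear": [2, -25, 0], "yaw": 0},
  {"linear": [2, -40, 0], "yaw": 0},
  {"linear": [2, -45, 0], "yaw": 0},
  {"linear": [2, -45, 0], "yaw": 0},
  {"linear": [2, -45, 0], "yaw": 0},
  {"linear": [2, -40, 0], "yaw": 0},
  {"linear": [2, -30, 0], "yaw": 0},
  {"linear": [2, -18, 0], "yaw": 0},
  {"linear": [3, -7, 0], "yaw": 0},
])

```text
time_s: 38.25
tool_pos: [0.6247, 0.0216, 0.3194]
ee_rot: [[0.002, 1.0, -0.002], [1.0, -0.002, -0.0], [-0.0, -0.002, -1.0]]
ft_force: [0.1, 0.8, -1.6]
width: 0.0455
```

Call:
move_arm([
  {"linear": [0, 0, -8], "yaw": 0},
  {"linear": [0, 0, -22], "yaw": 0},
  {"linear": [0, 0, -32], "yaw": 0},
  {"linear": [0, 0, -34], "yaw": 0},
  {"linear": [0, 0, -26], "yaw": 0},
  {"linear": [0, 0, -14], "yaw": 0},
  {"linear": [0, 0, -8], "yaw": 0},
  {"linear": [0, 0, -4], "yaw": 0},
  {"linear": [0, 0, 0], "yaw": 0},
  {"linear": [0, 0, 0], "yaw": 0},
])

```text
time_s: 39.25
tool_pos: [0.6256, 0.0236, 0.1735]
ee_rot: [[-0.0, 1.0, 0.002], [1.0, 0.0, 0.0], [0.0, 0.002, -1.0]]
ft_force: [0.2, -0.0, -0.7]
width: 0.0455
```

Call:
move_arm([
  {"linear": [-0.8, 0, -2], "yaw": 0},
  {"linear": [0, 0, -1.5], "yaw": 0},
  {"linear": [0, 0, -1], "yaw": 0},
  {"linear": [0, 0, -0.5], "yaw": 0},
  {"linear": [0, 0, 0], "yaw": 0},
  {"linear": [0, 0, 0], "yaw": 0},
])

```text
time_s: 39.85
tool_pos: [0.6241, 0.0234, 0.1675]
ee_rot: [[0.0, 1.0, 0.0], [1.0, -0.0, -0.0], [-0.0, 0.0, -1.0]]
ft_force: [0.3, -0.1, 1.2]
width: 0.0456
```

Contact at the predicted height. Release, rise, then go to the canister.

Call:
move_arm([
  {"linear": [0, 0, 0], "yaw": 0},
  {"linear": [0, 0, 0], "yaw": 0},
  {"linear": [0, 0, 0], "yaw": 0},
  {"linear": [0, 0, 0], "yaw": 0},
  {"linear": [0, 0, 0], "yaw": 0},
  {"linear": [0, 0, 10], "yaw": 0},
  {"linear": [0, 0, 20], "yaw": 0},
  {"linear": [0, 0, 30], "yaw": 0},
  {"linear": [0, 0, 40], "yaw": 0},
  {"linear": [0, 0, 35], "yaw": 0},
], grip=0)

```text
time_s: 40.85
tool_pos: [0.6241, 0.0235, 0.305]
ee_rot: [[-0.0, 1.0, 0.002], [1.0, 0.0, 0.0], [0.0, 0.002, -1.0]]
ft_force: [0.4, 0.0, -0.3]
width: 0.0852
```

Call:
move_arm([
  {"linear": [-6, 15, 0], "yaw": 0},
  {"linear": [-12, 32, 0], "yaw": 0},
  {"linear": [-15, 40, 0], "yaw": 0},
  {"linear": [-15, 40, 0], "yaw": 0},
  {"linear": [-15, 40, 0], "yaw": 0},
  {"linear": [-15, 40, 0], "yaw": 0},
  {"linear": [-14, 40, 0], "yaw": 0},
  {"linear": [-12, 34, 0], "yaw": 0},
  {"linear": [-8, 20, 0], "yaw": 0},
  {"linear": [-4, 9, 0], "yaw": 0},
])

```text
time_s: 41.85
tool_pos: [0.5067, 0.3355, 0.3021]
ee_rot: [[-0.003, 1.0, -0.001], [1.0, 0.003, 0.0], [0.0, -0.001, -1.0]]
ft_force: [1.0, -1.2, 1.1]
width: 0.0853
```

Call:
move_arm([
  {"linear": [0, 0, 0], "yaw": 0},
  {"linear": [0, 0, 0], "yaw": 0},
])

```text
time_s: 42.05
tool_pos: [0.5083, 0.3327, 0.3023]
ee_rot: [[0.0, 1.0, 0.0], [1.0, -0.0, -0.001], [-0.001, 0.0, -1.0]]
ft_force: [0.2, -0.3, 0.6]
width: 0.0858
```

Run:
```python
from h import *
s=sense();print(s['time_s'],s['tool_pos'])
p,d=read_camera("wrist");save("w8",p);P,C=cloud("wrist",p,d)
near(P,"can",.508,.334,.119);near(P,"case",.4135,.34,.129)
```

```text
42.05 [0.50825844 0.33274167 0.30226309]
can 4921 [507.4 334.2] 50.5 50.4 ang 50.4 z 0.12
case 4538 [413.8 340.5] 56.1 30.3 ang 85.0 z 0.1297
```

Call:
move_arm([
  {"linear": [0, 1, -15], "yaw": 0},
  {"linear": [0, 0, -30], "yaw": 0},
  {"linear": [0, 0, -40], "yaw": 0},
  {"linear": [0, 0, -36], "yaw": 0},
  {"linear": [0, 0, -20], "yaw": 0},
  {"linear": [0, 0, -10], "yaw": 0},
  {"linear": [0, 0, -5], "yaw": 0},
  {"linear": [0, 0, -1], "yaw": 0},
  {"linear": [0, 0, 0], "yaw": 0},
])

```text
time_s: 43.0
tool_pos: [0.5088, 0.3346, 0.1465]
ee_rot: [[0.0, 1.0, 0.002], [1.0, -0.0, 0.001], [0.001, 0.002, -1.0]]
ft_force: [0.5, 0.0, 0.1]
width: 0.0858
```

Call:
move_arm([
  {"linear": [0, 0, 0], "yaw": 0},
  {"linear": [0, 0, 0], "yaw": 0},
  {"linear": [0, 0, 0], "yaw": 0},
  {"linear": [0, 0, 0], "yaw": 0},
  {"linear": [0, 0, 0], "yaw": 0},
  {"linear": [0, 0, 0], "yaw": 0},
  {"linear": [0, 0, 0], "yaw": 0},
  {"linear": [0, 0, 0], "yaw": 0},
], grip=1, force=60)

```text
time_s: 43.8
tool_pos: [0.5082, 0.3348, 0.1463]
ee_rot: [[-0.0, 1.0, 0.001], [1.0, 0.0, 0.001], [0.001, 0.001, -1.0]]
ft_force: [-1.3, -0.4, 4.9]
width: 0.0489
```

Call:
move_arm([
  {"linear": [0, 0, 3], "yaw": 0},
  {"linear": [0, 0, 8], "yaw": 0},
  {"linear": [0, 0, 15], "yaw": 0},
  {"linear": [0, 0, 25], "yaw": 0},
  {"linear": [0, 0, 35], "yaw": 0},
  {"linear": [0, 0, 35], "yaw": 0},
  {"linear": [0, 0, 25], "yaw": 0},
  {"linear": [0, 0, 12], "yaw": 0},
  {"linear": [0, 0, 5], "yaw": 0},
  {"linear": [0, 0, 2], "yaw": 0},
])

```text
time_s: 44.8
tool_pos: [0.5078, 0.3343, 0.3096]
ee_rot: [[0.0, 1.0, -0.001], [1.0, -0.0, -0.001], [-0.001, -0.001, -1.0]]
ft_force: [0.2, -0.5, -2.9]
width: 0.0489
```

Call:
move_arm([
  {"linear": [3, -10, 0], "yaw": 0},
  {"linear": [6, -24, 0], "yaw": 0},
  {"linear": [9, -36, 0], "yaw": 0},
  {"linear": [11, -42, 0], "yaw": 0},
  {"linear": [11, -42, 0], "yaw": 0},
  {"linear": [11, -42, 0], "yaw": 0},
  {"linear": [11, -42, 0], "yaw": 0},
  {"linear": [11, -42, 0], "yaw": 0},
  {"linear": [11, -42, 0], "yaw": 0},
  {"linear": [11, -42, 0], "yaw": 0},
])

```text
time_s: 45.8
tool_pos: [0.6026, -0.032, 0.3087]
ee_rot: [[0.0, 1.0, -0.003], [1.0, -0.0, -0.0], [-0.0, -0.003, -1.0]]
ft_force: [0.3, 1.6, -2.0]
width: 0.049
```

Call:
move_arm([
  {"linear": [11, -42, 0], "yaw": 0},
  {"linear": [6, -28, 0], "yaw": 0},
  {"linear": [3, -13, 0], "yaw": 0},
  {"linear": [1, -5, 0], "yaw": 0},
  {"linear": [0, 0, 0], "yaw": 0},
  {"linear": [0, 0, 0], "yaw": 0},
])

```text
time_s: 46.4
tool_pos: [0.6238, -0.1162, 0.3101]
ee_rot: [[-0.001, 1.0, -0.001], [1.0, 0.001, 0.001], [0.001, -0.001, -1.0]]
ft_force: [0.2, 0.3, -1.9]
width: 0.0491
```

Call:
move_arm([
  {"linear": [0, 0, -8], "yaw": 0},
  {"linear": [0, 0, -22], "yaw": 0},
  {"linear": [0, 0, -32], "yaw": 0},
  {"linear": [0, 0, -34], "yaw": 0},
  {"linear": [0, 0, -26], "yaw": 0},
  {"linear": [0, 0, -14], "yaw": 0},
  {"linear": [0, 0, -8], "yaw": 0},
  {"linear": [0, 0, -4], "yaw": 0},
  {"linear": [0, 0, 0], "yaw": 0},
  {"linear": [0, 0, 0], "yaw": 0},
])

```text
time_s: 47.4
tool_pos: [0.6248, -0.1176, 0.1636]
ee_rot: [[-0.0, 1.0, 0.002], [1.0, 0.0, -0.0], [-0.0, 0.002, -1.0]]
ft_force: [0.3, 0.0, -1.9]
width: 0.0489
```

Call:
move_arm([
  {"linear": [-1, 0, -2], "yaw": 0},
  {"linear": [0, 0, -2], "yaw": 0},
  {"linear": [0, 0, -1], "yaw": 0},
  {"linear": [0, 0, -0.5], "yaw": 0},
  {"linear": [0, 0, 0], "yaw": 0},
  {"linear": [0, 0, 0], "yaw": 0},
])

```text
time_s: 48.0
tool_pos: [0.6231, -0.1176, 0.1574]
ee_rot: [[-0.0, 1.0, 0.0], [1.0, 0.0, -0.0], [-0.0, 0.0, -1.0]]
ft_force: [-2.5, -0.2, 2.4]
width: 0.0489
```

Call:
move_arm([
  {"linear": [0, 0, 0], "yaw": 0},
  {"linear": [0, 0, 0], "yaw": 0},
  {"linear": [0, 0, 0], "yaw": 0},
  {"linear": [0, 0, 0], "yaw": 0},
  {"linear": [0, 0, 0], "yaw": 0},
  {"linear": [0, 0, 10], "yaw": 0},
  {"linear": [0, 0, 20], "yaw": 0},
  {"linear": [0, 0, 35], "yaw": 0},
  {"linear": [0, 0, 45], "yaw": 0},
  {"linear": [0, 0, 40], "yaw": 0},
], grip=0)

```text
time_s: 49.0
tool_pos: [0.6231, -0.1175, 0.3097]
ee_rot: [[0.0, 1.0, 0.002], [1.0, -0.0, -0.0], [-0.0, 0.002, -1.0]]
ft_force: [1.4, 0.2, 0.3]
width: 0.0855
```

Call:
move_arm([
  {"linear": [-8, 18, 0], "yaw": -0.009},
  {"linear": [-16, 34, 0], "yaw": -0.009},
  {"linear": [-19.3, 42, 0], "yaw": -0.009},
  {"linear": [-19.3, 42, 0], "yaw": -0.009},
  {"linear": [-19.3, 42, 0], "yaw": -0.009},
  {"linear": [-19.3, 42, 0], "yaw": -0.009},
  {"linear": [-19.3, 42, 0], "yaw": -0.009},
  {"linear": [-19.3, 42, 0], "yaw": -0.009},
  {"linear": [-19.3, 42, 0], "yaw": -0.009},
  {"linear": [-19.3, 42, 0], "yaw": -0.009},
])

```text
time_s: 50.0
tool_pos: [0.4437, 0.2721, 0.3079]
ee_rot: [[0.09, 0.996, 0.002], [0.996, -0.09, 0.001], [0.001, 0.002, -1.0]]
ft_force: [1.1, 0.2, -0.9]
width: 0.0853
```

Call:
move_arm([
  {"linear": [-19.3, 42, 0], "yaw": 0},
  {"linear": [-9, 20, 0], "yaw": 0},
  {"linear": [-3, 8, 0], "yaw": 0},
  {"linear": [0, 0, 0], "yaw": 0},
  {"linear": [0, 0, 0], "yaw": 0},
])

```text
time_s: 50.5
tool_pos: [0.4138, 0.3396, 0.3071]
ee_rot: [[0.091, 0.996, 0.0], [0.996, -0.091, -0.001], [-0.001, 0.001, -1.0]]
ft_force: [-0.1, -0.0, -0.0]
width: 0.0854
```

Run:
```python
from h import *
s=sense();print(s['time_s'],s['tool_pos'])
p,d=read_camera("wrist");save("w9",p);P,C=cloud("wrist",p,d)
near(P,"case",.4135,.34,.129)
```

```text
50.5 [0.41383334 0.33963034 0.30705084]
case 4163 [413.2 340.4] 56.2 30.0 ang 85.0 z 0.1296
```

Call:
move_arm([
  {"linear": [0, 0.5, -15], "yaw": 0},
  {"linear": [0, 0, -30], "yaw": 0},
  {"linear": [0, 0, -40], "yaw": 0},
  {"linear": [0, 0, -34], "yaw": 0},
  {"linear": [0, 0, -18], "yaw": 0},
  {"linear": [0, 0, -9], "yaw": 0},
  {"linear": [0, 0, -4], "yaw": 0},
  {"linear": [0, 0, 0], "yaw": 0},
])

```text
time_s: 51.35
tool_pos: [0.414, 0.3407, 0.1573]
ee_rot: [[0.091, 0.996, 0.001], [0.996, -0.091, 0.0], [0.0, 0.001, -1.0]]
ft_force: [0.1, 0.7, 0.7]
width: 0.0857
```

Call:
move_arm([
  {"linear": [0, 0, 0], "yaw": 0},
  {"linear": [0, 0, 0], "yaw": 0},
  {"linear": [0, 0, 0], "yaw": 0},
  {"linear": [0, 0, 0], "yaw": 0},
  {"linear": [0, 0, 0], "yaw": 0},
  {"linear": [0, 0, 0], "yaw": 0},
  {"linear": [0, 0, 0], "yaw": 0},
  {"linear": [0, 0, 0], "yaw": 0},
  {"linear": [0, 0, 0], "yaw": 0},
], grip=1)

```text
time_s: 52.25
tool_pos: [0.4138, 0.3413, 0.1575]
ee_rot: [[0.09, 0.996, 0.001], [0.996, -0.09, 0.001], [0.001, 0.001, -1.0]]
ft_force: [0.4, 0.1, 6.0]
width: 0.0296
```

Call:
move_arm([
  {"linear": [0, 0, 3], "yaw": 0},
  {"linear": [0, 0, 8], "yaw": 0},
  {"linear": [0, 0, 15], "yaw": 0},
  {"linear": [0, 0, 25], "yaw": 0},
  {"linear": [0, 0, 35], "yaw": 0},
  {"linear": [0, 0, 35], "yaw": 0},
  {"linear": [0, 0, 25], "yaw": 0},
  {"linear": [0, 0, 12], "yaw": 0},
  {"linear": [0, 0, 5], "yaw": 0},
  {"linear": [0, 0, 2], "yaw": 0},
])

```text
time_s: 53.25
tool_pos: [0.4131, 0.3407, 0.3211]
ee_rot: [[0.09, 0.996, -0.001], [0.996, -0.09, -0.001], [-0.001, -0.001, -1.0]]
ft_force: [0.5, 0.3, -1.1]
width: 0.0293
```

Call:
move_arm([
  {"linear": [3.5, -10, 0], "yaw": 0},
  {"linear": [8, -22, 0], "yaw": 0},
  {"linear": [12, -34, 0], "yaw": 0},
  {"linear": [14.5, -40, 0], "yaw": 0},
  {"linear": [14.5, -40, 0], "yaw": 0},
  {"linear": [14.5, -40, 0], "yaw": 0},
  {"linear": [14.5, -40, 0], "yaw": 0},
  {"linear": [14.5, -40, 0], "yaw": 0},
  {"linear": [14.5, -40, 0], "yaw": 0},
  {"linear": [12, -34, 0], "yaw": 0},
])

```text
time_s: 54.25
tool_pos: [0.5357, -0.0018, 0.3203]
ee_rot: [[0.091, 0.996, -0.003], [0.996, -0.091, -0.001], [-0.001, -0.003, -1.0]]
ft_force: [1.2, 0.2, -2.5]
width: 0.0293
```

Call:
move_arm([
  {"linear": [9.5, -26, 0], "yaw": 0},
  {"linear": [5, -14, 0], "yaw": 0},
  {"linear": [3, -8, 0], "yaw": 0},
  {"linear": [0, 0, 0], "yaw": 0},
  {"linear": [0, 0, 0], "yaw": 0},
])

```text
time_s: 54.75
tool_pos: [0.553, -0.0461, 0.3215]
ee_rot: [[0.089, 0.996, -0.001], [0.996, -0.089, 0.001], [0.001, -0.001, -1.0]]
ft_force: [0.1, -0.1, -1.9]
width: 0.0297
```

Call:
move_arm([
  {"linear": [0, 0, -8], "yaw": 0},
  {"linear": [0, 0, -22], "yaw": 0},
  {"linear": [0, 0, -32], "yaw": 0},
  {"linear": [0, 0, -34], "yaw": 0},
  {"linear": [0, 0, -26], "yaw": 0},
  {"linear": [0, 0, -14], "yaw": 0},
  {"linear": [0, 0, -7], "yaw": 0},
  {"linear": [0, 0, -4], "yaw": 0},
  {"linear": [0, 0, 0], "yaw": 0},
  {"linear": [0, 0, 0], "yaw": 0},
])

```text
time_s: 55.75
tool_pos: [0.5539, -0.0469, 0.1757]
ee_rot: [[0.09, 0.996, 0.002], [0.996, -0.09, -0.0], [-0.0, 0.002, -1.0]]
ft_force: [-0.2, 0.1, -2.5]
width: 0.0291
```

Call:
move_arm([
  {"linear": [0, 0, -2], "yaw": 0},
  {"linear": [0, 0, -2], "yaw": 0},
  {"linear": [0, 0, -1.5], "yaw": 0},
  {"linear": [0, 0, -1], "yaw": 0},
  {"linear": [0, 0, 0], "yaw": 0},
  {"linear": [0, 0, 0], "yaw": 0},
])

```text
time_s: 56.35
tool_pos: [0.5534, -0.047, 0.1685]
ee_rot: [[0.09, 0.996, 0.0], [0.996, -0.09, -0.0], [-0.0, 0.0, -1.0]]
ft_force: [-0.4, 0.5, 0.5]
width: 0.0288
```

Call:
move_arm([
  {"linear": [0, 0, -0.3], "yaw": 0},
  {"linear": [0, 0, 0], "yaw": 0},
  {"linear": [0, 0, 0], "yaw": 0},
  {"linear": [0, 0, 0], "yaw": 0},
  {"linear": [0, 0, 0], "yaw": 0},
  {"linear": [0, 0, 10], "yaw": 0},
  {"linear": [0, 0, 20], "yaw": 0},
  {"linear": [0, 0, 30], "yaw": 0},
  {"linear": [0, 0, 40], "yaw": 0},
  {"linear": [0, 0, 40], "yaw": 0},
], grip=0)

```text
time_s: 57.35
tool_pos: [0.5531, -0.047, 0.31]
ee_rot: [[0.09, 0.996, 0.0], [0.996, -0.09, -0.0], [-0.0, 0.0, -1.0]]
ft_force: [0.8, -0.1, -0.4]
width: 0.0855
```

Call:
move_arm([
  {"linear": [5, 12, 0], "yaw": 0.03},
  {"linear": [10, 20, 0], "yaw": 0.03},
  {"linear": [7, 15, 0], "yaw": 0.03},
  {"linear": [0, 0, 0], "yaw": 0},
  {"linear": [0, 0, 0], "yaw": 0},
  {"linear": [0, 0, 0], "yaw": 0},
])

```text
time_s: 57.95
tool_pos: [0.575, -0.0004, 0.3076]
ee_rot: [[0.0, 1.0, -0.001], [1.0, -0.0, -0.0], [-0.0, -0.001, -1.0]]
ft_force: [0.5, -0.3, -0.2]
width: 0.0855
```

Run:
```python
from h import *
s=sense();print(s['time_s'],s['tool_pos'])
p,d=read_camera("wrist");save("w10",p);P,C=cloud("wrist",p,d)
for a in[("carton",.624,.022,.135),("can",.6236,-.1178,.13),("case",.554,-.0478,.14)]:near(P,*a)
p2,d2=read_camera("side");Q,_=cloud("side",p2,d2);near(Q,"stamp side",.512,-.326,.077,dz=.006)
save("fin",np.hstack([cv2.resize(p,(400,300)),cv2.resize(p2,(400,300))]))
for nm,z,x,y in(("tape",.034,.544,.040),("ink",.063,.544,-.136)):
    near(P,nm,x,y,z,r=.03)
    k=np.load("pics/side0.npy");Q0,_=cloud("side",cv2.imread("pics/side0.png"),k);near(Q0,nm+" side before",x,y,z,r=.03);near(Q,nm+" side now",x,y,z,r=.03)
```

```text
57.95 [ 5.75008541e-01 -4.37485563e-04  3.07581666e-01]
carton 6026 [622.4  21.8] 46.7 46.5 ang 89.7 z 0.1358
can 3661 [ 621.7 -117.8] 50.3 51.3 ang 41.0 z 0.1311
case 3824 [553.  -47.5] 57.2 30.0 ang 85.0 z 0.1408
stamp side 158 [ 509.3 -328.4] 22.4 21.9 ang 2.9 z 0.077
tape 1383 [542.   37.9] 40.6 41.0 ang 70.9 z 0.0345
tape side before 175 [540.2  36.2] 42.8 38.2 ang 48.9 z 0.0332
tape side now 182 [540.1  36.2] 46.1 38.1 ang 47.9 z 0.0331
ink 570 [ 538.6 -135.4] 22.9 26.3 ang 84.5 z 0.0639
ink side before 136 [ 537.3 -135.7] 27.0 23.4 ang 43.7 z 0.0624
ink side now 137 [ 537.2 -135.4] 25.4 26.5 ang 81.4 z 0.0628
```

View pics/fin.png

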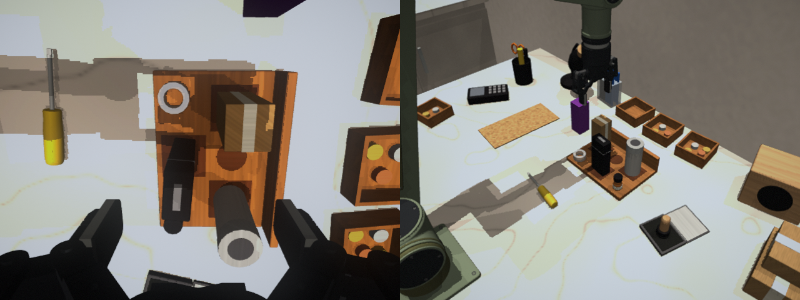

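All three are back within about 1 mm of where they stood: carton (245,118), case (178,185) and canister (232,220) in the left picture. The stamp is upright on the pad at (663,225) in the right one, the bystanders have not moved, and the gripper is clear. Handing in.

```bash
python3 -c "
from cell import *
print(sign_off())"
```

```text
the job is handed in; nothing more can be done
None
```

The job is done and handed in at about 58 s of the 138 s allowed. I moved the carton, canister and case upright onto the mat. With all three there, I set the stamp upright on the ink pad, then put each one back on its own square.

My last checks, from the camera images:
- **Tall things:** all three stand upright within about 1 mm of where they started. The case keeps its original 5° yaw.
- **Stamp:** upright, about 1.5 mm from the pad's middle by the wrist camera. The side camera put it about 3–4 mm off, but that camera also read about 2 mm off on other parts.
- **Bystanders:** the tape roll and ink bottle are where they were in the side view, to within 0.3 mm. I never went near the purple look-alike except to pass above it.
- **Forces:** contact readings at the wrist stayed under 7 N.

No check failed. The first move call was refused because every row needs a yaw value; nothing moved.

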